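# Clip the missing label holder onto the reagent shelf

## Robot

A 6-joint arm with a two-finger parallel gripper is mounted at the origin on the work surface. World frame = base frame: x ahead of the robot, y to its left, z up, the work surface at z = 0. Lengths are in m, angles in rad, forces in N, time in s.
With the tool pointing down it reaches from about 0.275 to 0.725 m from the base axis. Payload 5.6 kg.
Tool frame: the origin (TCP) lies midway between the tips of the shut fingers; the grasp point (between the pads) lies 19 mm behind it; z points along the fingers, y is the direction in which the jaws open and shut (so a half turn about z gives the same grasp; the last joint's range is limited). The gripper opens to 85 mm and grips with 20 to 120 N. Pads are 22 mm wide; open, the fingers measure 114 mm over their backs; the gripper's body (76 mm by 85 mm) begins 54 mm behind the grasp point. The pads swing forward as they close: fully open they stand 13 mm farther back than shut.
Start: joints at [-1.035, 0.255, 0.108, 0, -1.424, -0.285], TCP at [0.137, -0.533, 0.231] pointing down, gripper open.
Joint ranges: [-2.95, 2.95], [-1.21, 1.97], [-1.09, 1.5], [-2.87, 1.71], [-2.94, -0.07], [-3.05, 3.05]. Speed limits (rad/s): [2.57, 2.57, 3.14, 3.14, 3.14, 3.14].

## Interface

Orientations are given as a unit quaternion [x, y, z, w].
In Python, from bench import manip gives the robot as it stands.
- The arm moves only by the shell command python3 -m pendant 'ROWS' [FORCE]. ROWS is JSON, a list that holds one entry, the list of rows, each a list of 5 numbers: the shift along the tool's x, y, z in cm, then the turn about the tool's z in rad, then the opening, from 0 (shut) to 1 (fully open). A call has 1 to 8 rows; each row is the pose to reach, as a shift and turn from the pose commanded when the call began, along the tool's axes at that moment; what a row does not reach only later rows make up. A row lasts 1/8 s, in which the tool goes at most 62.5 mm and 10.7 degrees, less where a joint would pass 70% of its speed; a pose out of reach is approached as far as the arm can. A call with a gripper value outside its range is refused whole. The fingers move at their own pace and stop on an object; FORCE is the grip in N (left out, the last holds). Time passes only in rows, so rows that repeat a pose let the fingers close. It gives the time, the measured TCP pose, the force and the opening at its end, in the units of the state.
- manip.state(): the state, without advancing time (a new reading comes with each control period).
- manip.camera(name): name is "side" or "top" or "wrist"; returns a dict with "image" (384x512x3 uint8, red, green, blue), "intrinsics" (3x3 intrinsics, pixels), "k1" (the pictures are not rectified: a ray, as slopes to the right and down, at radius r is drawn at 1 + k1 r^2 times it, then the intrinsics apply), "view" (4x4, takes a point from world to camera coordinates). Camera axes: x right, y down, z forward; pixel columns grow to the right and rows downward; lengths in m; the calibration is good to about 2 mm. A picture is of the moment at which its call begins. There is no depth.
- manip.close_job(): hands the job in, once; it reports no verdict.
The state is a dict: "time": time; "qpos": joint angles; "joint_velocities": joint speeds; "joint_torque": joint torques, N m; "position": TCP position; "eef_rot": TCP orientation; "ft_force": force on the tool from outside, world axes, zero at the start; "wrist_torque": the same for the moment, N m; "width": opening from 0.0 (shut) to 1.0 (fully open).
Only numpy, scipy, OpenCV 4.12 (cv2) and the standard library are available. Lean on these libraries where they do the work, as an engineer would, in place of code of your own. Each camera call takes 0.05 s, during which the arm holds its last target.

## Task

The amber jar on the reagent shelf is the only one without its label: take the white label holder with the orange card from the bench and push it down over the shelf's front lip squarely in front of the amber jar, one leg behind the lip, until it is fully home like the other two. The sticky pad inside needs pressure to take, so keep a firm, steady downward push on it (about 10 N, not much more than double that) and finish with the gripper still pressing it home. Leave the jars, the petri dish, the flask and the mortar where they stand.

Things in the scene. Friction and masses are not known exactly. Their poses are not given: they have to be found in the camera images.
- label_holder: Loose clip-on label holder, white plastic with an orange card (front and back alike), about 60 g, 76 mm wide along its own y, 69 mm tall, standing upright on the bench on its legs. Origin: middle of its underside, z up. Top: an upright plate to grip. Below: two legs with a slot between them that goes over the lip
- holder_plate (a point): Middle of the holder's upright plate, 50 mm above the holder's origin. The plate is 10 mm thick (along x), 76 mm wide (y) and spans z 24 to 69 mm of the holder; under it lies a cross web 17 mm wide in x (z 20 to 24 mm)
- holder_slot (a point): Bottom (upper end) of the slot, on the holder's middle, 20 mm above the holder's origin. The slot runs along y, is 9 mm wide in x, open downwards; legs 4 mm thick, their ends flared outward as a lead-in, 19 mm wide at the mouth, 25 mm over all
- shelf: Low reagent shelf, fixed, white board, aluminium lip along its front. Origin: on the bench under the lip's middle; x from the lip to the shelf's back, y along the lip, z up. Lip 5 mm thick (x -2.5 to 2.5 mm), 440 mm long, top at z 86 mm; the front is flat from there down to z 36 mm. Board top behind it at z 60 mm. A holder that is fully home has its origin at z 66 mm
- lip_top (a point): Middle of the lip's top edge (86 mm above the bench)
- jar_amber: Amber (brown) round jar with a sloping shoulder and a white cap, 54 mm across, 64 mm tall, loose on the shelf, its axis 75 mm behind the lip. Origin: centre of its underside. The label holder belongs on the lip straight in front of it; that stretch of lip is empty
- jar_green: Dark green jar, same size, also 75 mm behind the lip; in front of it a holder with a green card is already fixed on the lip. Leave alone
- jar_blue: Blue jar, same size; in front of it a holder with a blue card is already fixed on the lip. Leave alone. The three jars stand about 130 mm apart in any order
- petri_dish: Flat clear dish with a pink filling, 90 mm across, 14 mm tall, loose on the bench. Origin: centre of its underside. Leave alone
- flask: Conical flask with green contents, 82 mm across at the foot, 125 mm tall, loose on the bench at the left. Origin: centre of its underside. Leave alone
- mortar: White ceramic mortar bowl, 90 mm across, 45 mm tall, loose on the bench at the right. Origin: centre of its underside. Leave alone
Mind the look-alikes: they are no part of the job. Leave any yellow look-alike of the label_holder alone. What is shaped like the jar_amber but yellow is not meant.

How it is judged:
On the way, in this order (a step that is already met when the one before it is completed fails the run):
1. the label holder is lifted off the bench (height (world z) of label_holder above 0.03 m and contact force between label_holder and the fingers above 1 N), for 0.2 s.
2. the label holder is home on the lip in front of the amber jar (z of label_holder in the frame of shelf between 0.062 and 0.069 m and x of label_holder in the frame of shelf between -0.005 and 0.005 m and y of label_holder in the frame of jar_amber between -0.015 and 0.015 m), for 0.2 s.
At the end, for the whole second after the job is handed in: The holder straddles the lip, slot bottom within 3 mm of the lip's top, upright within 5 and along the lip within 6 degrees, its middle within 15 mm of straight in front of the amber jar; the gripper still on it, pressing it on the shelf with 4 to 35 N through the last second (all of step 2 and angle between label_holder's own z axis and vertical below 0.09 rad and angle between the y axis of label_holder and the y axis of shelf, either way round below 0.1 rad and contact force between label_holder and shelf between 4 and 35 N and contact force between label_holder and the fingers above 2 N and linear speed of label_holder below 0.02 m/s); the arm keeps its last pose, push and grip.
It fails at once if a jar is shifted more than 20 mm or tipped (distance of any of jar_amber, jar_green, jar_blue from where it was at the start of the episode above 0.02 m or angle between any of jar_amber, jar_green, jar_blue's own z axis and vertical above 0.4 rad).
It fails at once if the petri dish, flask or mortar is shifted more than 20 mm (distance of any of petri_dish, flask, mortar from where it was at the start of the episode above 0.02 m).
It also fails if it takes over 38 s, if anything falls off the work surface, if the arm or the gripper's body presses on something with over 40 N, if the wrist force passes 120 N, or if a joint passes its speed limit or range.

## Working session

There is one attempt and no reset: what is moved stays moved. The work goes in short steps, Python scripts to look and compute and a shell command to move; the robot and the scene stay as the last step left them, time stands still between calls to the robot, and variables do not carry over. Pictures are saved under pics/ and viewed, and the job is handed in when it is done.

```bash
ls; mkdir -p pics; cat > h.py <<'E'
from bench import manip
import numpy as np, cv2
def cam(n):
    c=manip.camera(n); return c
def save(c,name): cv2.imwrite('pics/'+name,c['image'][:,:,::-1])
def ray(c,u,v):
    K=np.array(c['intrinsics']);k=c['k1']
    d=np.array([(u-K[0,2])/K[0,0],(v-K[1,2])/K[1,1]]);s=d.copy()
    for _ in range(30): s=d/(1+k*(s@s))
    T=np.array(c['view']);R=T[:3,:3];o=-R.T@T[:3,3]
    w=R.T@np.array([s[0],s[1],1]); return o,w/np.linalg.norm(w)
def onz(c,u,v,z):
    o,w=ray(c,u,v); return o+w*(z-o[2])/w[2]
def proj(c,p):
    T=np.array(c['view']);q=T[:3,:3]@np.array(p)+T[:3,3];s=q[:2]/q[2];s=s*(1+c['k1']*(s@s))
    K=np.array(c['intrinsics']);return np.array([K[0,0]*s[0]+K[0,2],K[1,1]*s[1]+K[1,2]])
E
python3 - <<'E'
from h import *
import pickle
d={}
for n in ['side','top','wrist']:
    c=cam(n);save(c,n+'0.png');d[n]=c
    T=np.array(c['view']);print(n,-T[:3,:3].T@T[:3,3],T[2,:3],c['k1'])
pickle.dump(d,open('c0.pkl','wb'))
s=manip.state();print(s)
E
```

```text
pics
side [0.1342123  0.74281334 0.81358604] [ 0.41614433 -0.64757194 -0.63833728] -0.07480962703614513
top [ 0.38868134 -0.0042522   1.13863835] [ 0.19207946  0.01662    -0.98123863] 0.03600539121332765
wrist [ 0.06325649 -0.55086336  0.37239129] [ 0.28615387  0.07473802 -0.95526446] -0.03576928771471576
{'time': 0.15, 'qpos': array([-1.03538720e+00,  2.55586035e-01,  1.07341510e-01, -3.44537151e-04,
       -1.42388651e+00, -2.84592318e-01]), 'joint_velocities': array([-8.67640332e-04, -1.70934122e-03,  2.04724596e-03, -7.47636472e-05,
        8.04487398e-05, -1.80212522e-03]), 'joint_torque': array([-1.39251450e-03, -3.86941516e+01,  2.38079792e+01,  5.36667779e+00,
       -4.57985225e-03,  2.69460486e-06]), 'position': array([ 0.13646635, -0.53243741,  0.23063393]), 'eef_rot': array([-1.25054780e-01,  9.92149599e-01,  6.79963974e-04, -1.09739531e-04]), 'ft_force': array([-0.25518379,  0.31153917,  0.14540368]), 'wrist_torque': array([0.03600025, 0.03440613, 0.00710978]), 'width': 0.9974921704607744}
```

View pics/side0.png

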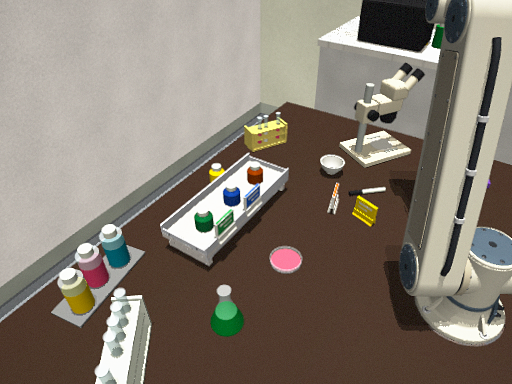

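View pics/top0.png

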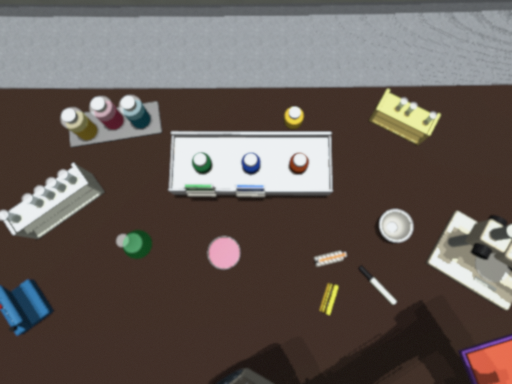

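View pics/wrist0.png

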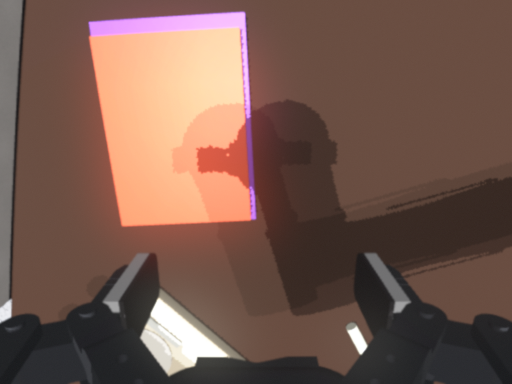

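The top view shows what could be confused. The holder could be the white/orange object at (330,258) or the yellow double strip at (330,299). The jar could be the brown one at (299,162) or the yellow one at (294,116) behind the shelf. By the description I choose (330,258) and (299,162), and I'll check both in a close crop.

```bash
python3 - <<'E'
from h import *
import pickle
d=pickle.load(open('c0.pkl','rb'))
t=d['top']['image'][:,:,::-1];s=d['side']['image'][:,:,::-1]
a=cv2.resize(t[235:325,300:410],None,fx=5,fy=5,interpolation=cv2.INTER_NEAREST)[:450,:]
b=cv2.resize(s[160:235,315:390],(450,450),interpolation=cv2.INTER_NEAREST)
cv2.imwrite('pics/crop0.png',cv2.resize(np.hstack([a,b]),(800,360)))
a=cv2.resize(t[120:210,160:345],(790,384),interpolation=cv2.INTER_NEAREST)
cv2.imwrite('pics/crop1.png',a)
E
```

```text
(no output)
```

View pics/crop0.png

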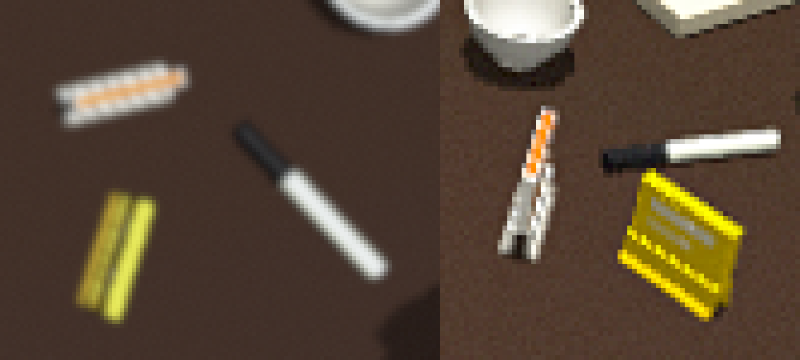

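View pics/crop1.png

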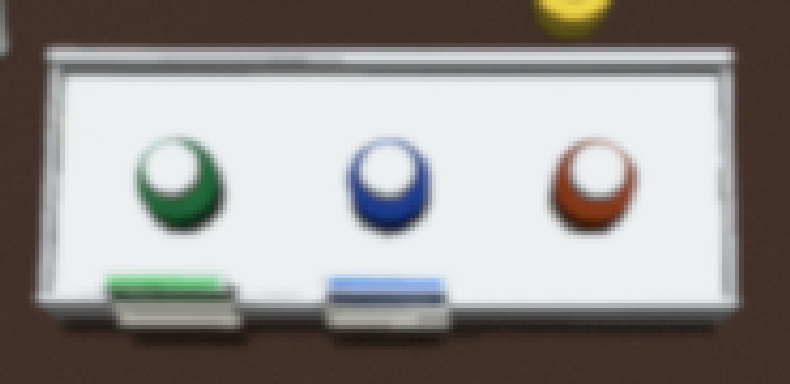

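```bash
python3 - <<'E'
from h import *
import pickle
d=pickle.load(open('c0.pkl','rb'))
c=d['top'];t=c['image'];hsv=cv2.cvtColor(t,cv2.COLOR_RGB2HSV)
for x in (225,235,280,300,320): print(x,[(r,t[r,x].tolist()) for r in range(184,200)])
for r in (188,191,192,193): print(r,[int(v) for v in t[r,160:176].mean(1)],[int(v) for v in t[r,326:340].mean(1)])
# white caps
g=(t.min(2)>205).astype(np.uint8)
hs=hsv[:,:,1]
# orange card
m=((hsv[:,:,0]>4)&(hsv[:,:,0]<20)&(hs>70)&(hsv[:,:,2]>150)).astype(np.uint8);m[:240]=0;m[275:]=0;m[:,:305]=0;m[:,355:]=0
pts=np.argwhere(m)[:,::-1].astype(np.float32);print('orange',len(pts),pts.mean(0),cv2.minAreaRect(pts))
m=(t.max(2)>120).astype(np.uint8);m[:240]=0;m[275:]=0;m[:,:305]=0;m[:,355:]=0
pts=np.argwhere(m)[:,::-1].astype(np.float32);print('holder',len(pts),pts.mean(0),cv2.minAreaRect(pts))
for z in (0,.024,.069): print(z,onz(c,*pts.mean(0),z))
# jars body masks
for n,lo,hi in (('amber',3,14),('blue',105,125),('green',60,85)):
    m=((hsv[:,:,0]>=lo)&(hsv[:,:,0]<=hi)&(hs>130)).astype(np.uint8);m[:140]=0;m[180:]=0;m[:,:165]=0;m[:,340:]=0
    pts=np.argwhere(m)[:,::-1];x0,y0=pts.min(0);x1,y1=pts.max(0);print(n,x0,x1,y0,y1,onz(c,(x0+x1)/2,y1,.1))
    w=(t[140:180,x0:x1+1].min(2)>0)
E
```

```text
225 [(184, [237, 240, 242]), (185, [237, 240, 242]), (186, [236, 240, 241]), (187, [232, 236, 237]), (188, [223, 227, 229]), (189, [219, 222, 225]), (190, [197, 201, 204]), (191, [148, 151, 153]), (192, [103, 104, 105]), (193, [80, 78, 78]), (194, [63, 60, 59]), (195, [44, 39, 37]), (196, [36, 28, 23]), (197, [46, 34, 28]), (198, [58, 43, 36]), (199, [64, 48, 40])]
235 [(184, [226, 231, 235]), (185, [219, 225, 231]), (186, [218, 223, 230]), (187, [219, 223, 227]), (188, [214, 219, 221]), (189, [200, 204, 208]), (190, [172, 176, 179]), (191, [136, 139, 139]), (192, [109, 109, 109]), (193, [93, 93, 90]), (194, [80, 78, 75]), (195, [63, 60, 57]), (196, [46, 40, 35]), (197, [45, 35, 29]), (198, [55, 40, 33]), (199, [63, 46, 38])]
280 [(184, [237, 240, 242]), (185, [237, 240, 242]), (186, [237, 240, 242]), (187, [237, 240, 242]), (188, [237, 240, 242]), (189, [235, 238, 240]), (190, [224, 227, 230]), (191, [177, 182, 184]), (192, [116, 118, 119]), (193, [84, 83, 83]), (194, [67, 64, 62]), (195, [49, 44, 42]), (196, [38, 29, 26]), (197, [45, 33, 29]), (198, [57, 42, 35]), (199, [63, 46, 39
[... 1133 characters left out ...]
, 50, 51, 52, 52]
193 [52, 52, 51, 52, 52, 51, 51, 51, 52, 54, 57, 65, 71, 75, 76, 75] [83, 82, 82, 80, 74, 66, 58, 52, 52, 52, 52, 51, 51, 50]
orange 67 [333.20895 256.74628] ((332.0926818847656, 256.90167236328125), (3.148033380508423, 24.959407806396484), 77.00537872314453)
holder 310 [329.8258  257.71613] ((330.5000305175781, 257.5), (10.429031372070312, 32.25723648071289), 75.96376037597656)
0 [ 0.43750151 -0.19167478  0.        ]
0.024 [ 0.43647249 -0.18772433  0.024     ]
0.069 [ 0.43454307 -0.18031722  0.069     ]
amber 290 306 159 172 [ 0.65923499 -0.09833716  0.1       ]
blue 243 258 159 172 [0.65956174 0.02847726 0.1       ]
green 194 210 158 172 [0.65982521 0.15844174 0.1       ]
```

```bash
python3 -m pendant '[[[-37.5,26.1,0,-1.45,1],[-37.5,26.1,0,-1.45,1],[-37.5,26.1,0,-1.45,1],[-37.5,26.1,0,-1.45,1],[-37.5,26.1,0,-1.45,1],[-37.5,26.1,0,-1.45,1],[-37.5,26.1,0,-1.45,1],[-37.5,26.1,0,-1.45,1]]]' 40
python3 -m pendant '[[[0,0,0,0,1],[0,0,0,0,1]]]'
cat > w.py <<'E'
from h import *
import pickle,sys
c=cam('wrist');save(c,sys.argv[1]+'.png');pickle.dump(c,open(sys.argv[1]+'.pkl','wb'))
s=manip.state();from scipy.spatial.transform import Rotation as R
M=R.from_quat(s['eef_rot']).as_matrix()
print(s['time'],s['position'],s['ft_force'],s['width']);print(M.round(4))
E
python3 w.py w1
```

```text
time: 1.15
position: [0.4365, -0.1842, 0.2308]
eef_rot: [0.754, -0.656, -0.0, 0.0]
ft_force: [-0.4, -0.5, 0.9]
width: 0.998
time: 1.4
position: [0.4345, -0.1872, 0.2311]
eef_rot: [0.751, -0.66, -0.0, 0.0]
ft_force: [0.4, -1.0, -0.4]
width: 0.996
1.45 [ 0.43444536 -0.18747171  0.23125406] [-0.10994579  0.30839254 -1.0123887 ] 0.9991944650244687
[[ 1.272e-01 -9.919e-01 -3.000e-04]
 [-9.919e-01 -1.272e-01 -1.000e-04]
 [ 0.000e+00  3.000e-04 -1.000e+00]]
```

View pics/w1.png

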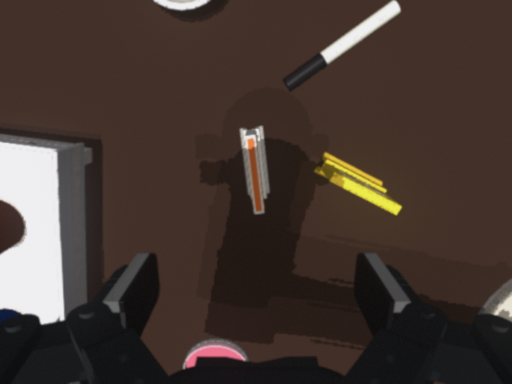

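The wrist view shows the white/orange holder from (252,128) to (259,213), the yellow look-alike at (358,184) and the shelf's right end at the left of the frame. I'll zoom in.

```bash
python3 - <<'E'
from h import *
im=cv2.imread('pics/w1.png')
a=cv2.resize(im[118:223,225:290],None,fx=5.5,fy=5.5,interpolation=cv2.INTER_NEAREST)
b=cv2.resize(im[120:384,0:170],(372,578),interpolation=cv2.INTER_NEAREST)
cv2.imwrite('pics/w1c.png',np.hstack([a[:577],b[:577]]))
E
```

```text
(no output)
```

View pics/w1c.png

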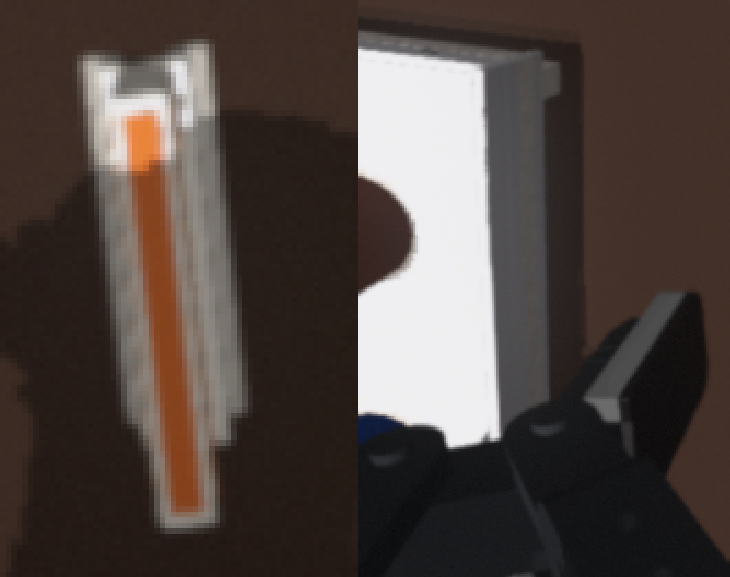

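```bash
python3 - <<'E'
from h import *
import pickle
c=pickle.load(open('w1.pkl','rb'))
f=lambda x,y:(225+x/5.5-.5,118+y/5.5-.5)
far=onz(c,*f(188,528),.069)
for y in (98,110,165):
    n=onz(c,*f(140,y),.069);print(y,n,np.linalg.norm(n-far))
print(far)
# leg outline at z=0: near outer corners 
a=onz(c,*f(80,58),.0);b=onz(c,*f(212,44),.0);print(a,b,np.linalg.norm(a-b),(a+b)/2)
# web/flare far
# orange centroid line
t=c['image'];h=cv2.cvtColor(t,cv2.COLOR_RGB2HSV);m=(h[:,:,0]<16)&(h[:,:,1]>170)&(h[:,:,2]>100)
m[:118]=0;m[223:]=0;m[:,:225]=0;m[:,290:]=0
p=np.argwhere(m)[:,::-1]
print(len(p),p.min(0),p.max(0))
q=np.array([onz(c,*x,.069) for x in p])[:,:2];mu=q.mean(0);u,s,v=np.linalg.svd(q-mu);print(mu,v[0],np.degrees(np.arctan2(v[0][1],v[0][0])),np.ptp((q-mu)@v[0]))
# check with top
ct=pickle.load(open('c0.pkl','rb'))['top'];print(onz(ct,332.1,256.9,.069))
E
```

```text
98 [ 0.44460277 -0.22158267  0.069     ] 0.07509692813562849
110 [ 0.44436438 -0.21964728  0.069     ] 0.0731593836612263
165 [ 0.44326093 -0.21068691  0.069     ] 0.0641989295794028
[ 0.42717307 -0.14853642  0.069     ]
[ 0.45747868 -0.21882024  0.        ] [ 0.43183987 -0.22488051  0.        ] 0.02634531774117161 [ 0.44465928 -0.22185038  0.        ]
295 [249 140] [260 209]
[ 0.43625311 -0.18622021] [-0.23974634  0.97083556] 103.87156967571501 0.06661197349046305
[ 0.43668317 -0.18634195  0.069     ]
```

The holder measures 75 to 76 mm long and 26 mm over the legs, as given. Its centre is at (0.436, -0.185) with its y axis at 103.7°. I'll go down with the jaws half open so they clear the yellow one, then close.

```bash
python3 -m pendant '[[[-0.2,-0.2,3,-0.11,0.5],[-0.2,-0.2,8,-0.11,0.5],[-0.2,-0.2,12,-0.11,0.5],[-0.2,-0.2,16,-0.11,0.5],[-0.2,-0.2,19,-0.11,0.5],[-0.2,-0.2,20.1,-0.11,0.5],[-0.2,-0.2,20.1,-0.11,0.5],[-0.2,-0.2,20.1,-0.11,0.5]]]' 60
python3 w.py w2
```

```text
time: 2.45
position: [0.4377, -0.185, 0.0316]
eef_rot: [0.787, -0.617, 0.001, -0.001]
ft_force: [0.5, -0.4, 0.3]
width: 0.501
2.5 [ 0.43778051 -0.18493594  0.03161716] [ 0.50391554 -0.22666278  0.7793541 ] 0.4999674251877469
[[ 2.375e-01 -9.714e-01  2.700e-03]
 [-9.714e-01 -2.375e-01 -5.000e-04]
 [ 1.100e-03 -2.500e-03 -1.000e+00]]
```

View pics/w2.png

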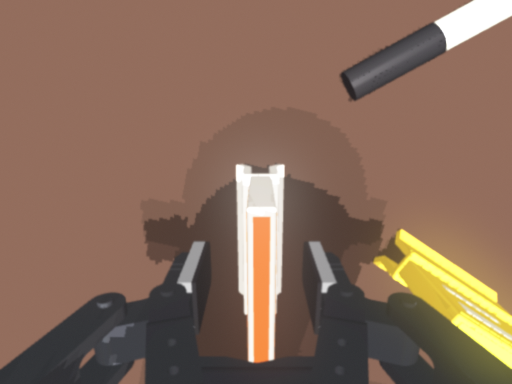

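The plate runs along column 260 from row 210 to 360, midway between the pads at columns 205 and 315, and the yellow one is clear. Closing and lifting.

```bash
python3 -m pendant '[[[0,0,0,0,0],[0,0,0,0,0],[0,0,0,0,0],[0,0,0,0,0],[0,0,0,0,0]]]' 60
python3 -m pendant '[[[0,0,-2,0,0],[0,0,-5,0,0],[0,0,-9,0,0],[0,0,-13,0,0],[0,0,-14,0,0],[0,0,-14,0,0]]]'
python3 w.py w3
```

```text
time: 3.12
position: [0.4371, -0.1847, 0.0307]
eef_rot: [0.787, -0.617, 0.0, -0.0]
ft_force: [-1.1, 0.6, 5.8]
width: 0.108
time: 3.88
position: [0.4366, -0.1844, 0.1699]
eef_rot: [0.787, -0.617, -0.0, -0.0]
ft_force: [0.0, -0.2, -1.2]
width: 0.109
3.925 [ 0.43604407 -0.18432209  0.16901011] [-0.08181792  0.30586971 -1.10258504] 0.11055491673115254
[[ 2.374e-01 -9.714e-01 -1.900e-03]
 [-9.714e-01 -2.374e-01  9.000e-04]
 [-1.300e-03  1.600e-03 -1.000e+00]]
```

View pics/w3.png

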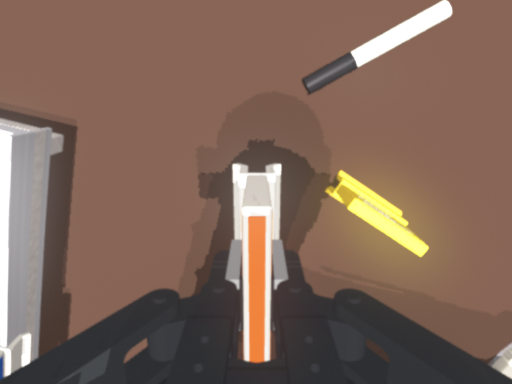

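```bash
python3 - <<'E'
from h import *
import pickle
c=cam('top');save(c,'top2.png');s=cam('side');save(s,'side2.png');pickle.dump((c,s),open('c2.pkl','wb'))
g=c['image'].mean(2)
def edge(x,lv=150):
    for r in range(188,196):
        if g[r,x]>=lv>g[r+1,x]: return r+(g[r,x]-lv)/(g[r,x]-g[r+1,x])
P=[]
for x in list(range(218,232,2))+list(range(272,328,4)):
    e=edge(x)
    if e: P.append(onz(c,x,e,.086)[:2])
P=np.array(P);k=np.polyfit(P[:,1],P[:,0],1);print('lip front top edge x=',k,'yaw deg',-np.degrees(np.arctan(k[0])),'resid',np.abs(P[:,0]-np.polyval(k,P[:,1])).max())
# caps in side/top
for nm,cc,boxes in (('top',c,[(190,150,215,175),(240,150,262,175),(288,150,312,175)]),):
    for b in boxes:
        sub=cc['image'][b[1]:b[3],b[0]:b[2]].astype(int);sat=sub.max(2)-sub.min(2)
        hs=(sat>60).astype(np.uint8)
        ys,xs=np.nonzero(hs);print(b[0]+xs.min(),b[0]+xs.max(),b[1]+ys.min(),b[1]+ys.max())
a=c['image'][140:205,160:345];b=s['image'][150:260,150:300]
cv2.imwrite('pics/c2.png',np.vstack([cv2.resize(a,(650,228),interpolation=cv2.INTER_NEAREST),cv2.resize(b,(650,370),interpolation=cv2.INTER_NEAREST)])[:,:,::-1])
E
```

```text
lip front top edge x= [0.0072944  0.60990549] yaw deg -0.4179310387392475 resid 0.0006028589546170915
195 209 159 169
242 259 158 171
290 307 158 171
```

View pics/c2.png

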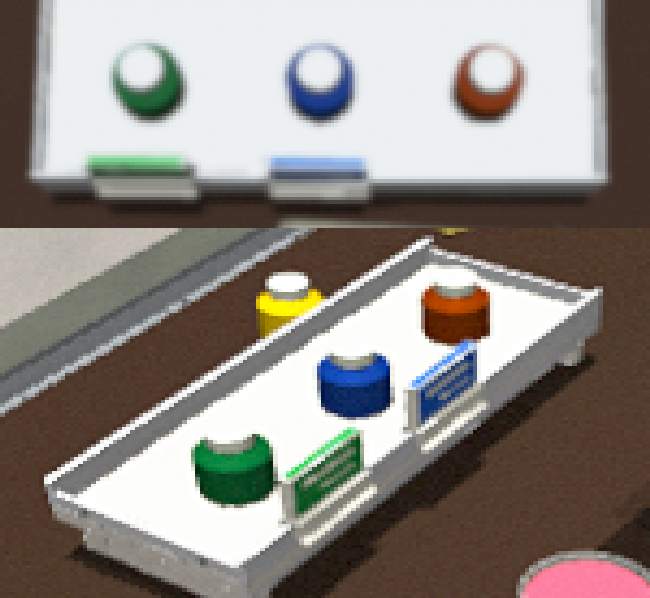

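```bash
python3 -m pendant '[[[-1,-5,0,0.12,0],[-2,-10,0,0.246,0],[-3,-14,0,0.246,0],[-4.1,-17,0,0.246,0],[-4.1,-19.1,0,0.246,0],[-4.1,-19.1,0,0.246,0],[-4.1,-19.1,0,0.246,0],[-4.1,-19.1,0,0.246,0]]]'
python3 w.py w4
```

```text
time: 5.03
position: [0.6119, -0.0997, 0.1702]
eef_rot: [-0.705, 0.709, 0.0, -0.0]
ft_force: [0.1, -0.5, 0.2]
width: 0.111
5.075 [ 0.61197035 -0.09974105  0.17043737] [-0.40205092 -0.97276511  0.38949072] 0.11019410185427674
[[-0.0064 -1.     -0.    ]
 [-1.      0.0064  0.    ]
 [-0.      0.     -1.    ]]
```

View pics/w4.png

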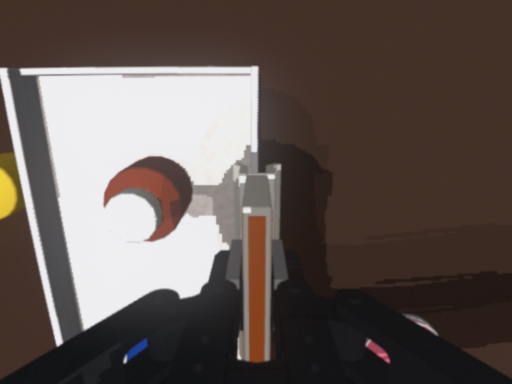

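The view shows the lip at column ~254 over rows 70 to 150, the holder in front at column 258, the amber jar's cap at (135,216), and the yellow jar outside the shelf at far left. Next I'll measure the lip and the jar.

```bash
python3 - <<'E'
from h import *
import pickle
c=pickle.load(open('w4.pkl','rb'));t=c['image']
for r in (85,110,135): print(r,[int(x) for x in t[r,244:266].mean(1)])
a=cv2.resize(t[60:240,90:290],(800,600) if 0 else (660,594),interpolation=cv2.INTER_NEAREST)
cv2.imwrite('pics/w4c.png',a[:,:,::-1])
for col in (251,258): print(col,[onz(c,col,r,.086)[:2].round(4) for r in (85,135)])
g=(t.min(2)>205).astype(np.uint8);n,l,st,ce=cv2.connectedComponentsWithStats(g[180:250,95:175]);print(st,ce+[95,180])
h=cv2.cvtColor(t,cv2.COLOR_RGB2HSV);m=((h[:,:,1]>150)&((h[:,:,0]<14)|(h[:,:,0]>176))&(h[:,:,2]>60)).astype(np.uint8);m[:,185:]=0;m[:150]=0;m[250:]=0;m[:,:90]=0
p=np.argwhere(m)[:,::-1];print(p.min(0),p.max(0))
print('cap',onz(c,133,217,.124),'body left/right/top @.1',[onz(c,*q,.1)[:2].round(4) for q in (p.min(0),p.max(0))])
E
```

```text
85 [238, 238, 238, 238, 238, 238, 235, 231, 236, 238, 238, 237, 233, 208, 135, 72, 60, 64, 66, 65, 65, 64]
110 [236, 237, 237, 238, 238, 237, 231, 223, 233, 238, 238, 237, 229, 194, 125, 72, 63, 67, 67, 67, 66, 65]
135 [235, 236, 236, 236, 236, 234, 228, 221, 233, 238, 238, 236, 220, 151, 88, 64, 62, 67, 67, 68, 67, 66]
251 [array([ 0.6146, -0.1774]), array([ 0.615 , -0.1455])]
258 [array([ 0.6102, -0.1774]), array([ 0.6103, -0.1455])]
[[   8    0   72   62 2155]
 [   0    0   80   70 3445]] [[149.06821346 201.18839907]
 [125.38693759 222.82699565]]
[145 181] [160 194]
cap [ 0.68559965 -0.10226594  0.124     ] body left/right/top @.1 [array([ 0.6843, -0.1181]), array([ 0.6752, -0.1091])]
```

View pics/w4c.png

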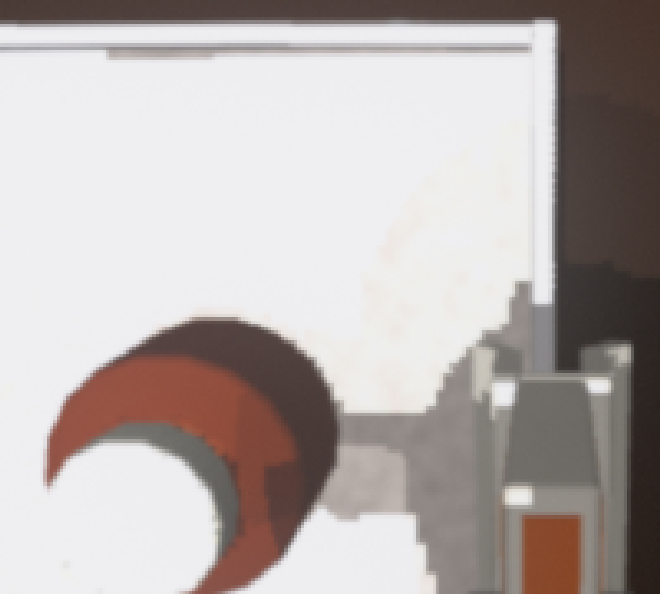

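```bash
python3 - <<'E'
from h import *
import pickle
c=pickle.load(open('w4.pkl','rb'))
f=lambda x,y:(90+x/3.3-.5,60+y/3.3-.5)
z=.1704-.0307
a=onz(c,*f(472,348),z);b=onz(c,*f(631,346),z);print('legs',a,b,(a+b)/2,np.linalg.norm(a-b))
a=onz(c,*f(503,487),z+.069);b=onz(c,*f(600,487),z+.069);print('plate top near',a,b,(a+b)/2,np.linalg.norm(a-b))
# lip
for y in (60,270):
  print('lip',onz(c,*f(533,y),.086),onz(c,*f(556,y),.086))
# cap: circle via visible top-left arc rows; far edge bottom of cap
t=c['image'];g=t.astype(int)
for r in (195,200,210,217,225,235): print(r,[int(v) for v in g[r,95:170].mean(1)][::3])
a=cv2.resize(t[170:270,80:200],(720,600),interpolation=cv2.INTER_NEAREST);cv2.imwrite('pics/w4d.png',a[:,:,::-1])
E
```

```text
legs [ 0.62392892 -0.13703253  0.1397    ] [ 0.59883118 -0.13719047  0.1397    ] [ 0.61138005 -0.1371115   0.1397    ] 0.025098237252941243
plate top near [ 0.61624053 -0.13819393  0.2087    ] [ 0.6066998 -0.1381307  0.2087   ] [ 0.61147016 -0.13816232  0.2087    ] 0.009540944796225073
lip [ 0.61458947 -0.18187569  0.086     ] [ 0.61015651 -0.18184671  0.086     ]
lip [ 0.61502682 -0.14132513  0.086     ] [ 0.61036119 -0.14129448  0.086     ]
195 [239, 239, 239, 146, 100, 100, 108, 157, 223, 234, 235, 235, 234, 226, 161, 118, 107, 104, 103, 99, 95, 94, 88, 85, 85]
200 [239, 239, 238, 132, 102, 224, 239, 239, 239, 239, 238, 238, 238, 238, 238, 238, 236, 163, 104, 100, 97, 81, 77, 86, 85]
210 [239, 239, 238, 237, 239, 239, 239, 239, 239, 239, 238, 238, 239, 239, 238, 238, 238, 238, 238, 233, 105, 94, 85, 87, 85]
217 [239, 239, 239, 239, 239, 239, 239, 239, 239, 239, 239, 239, 238, 238, 238, 238, 238, 238, 238, 238, 185, 95, 83, 86, 86]
225 [239, 239, 239, 239, 239, 239, 239, 239, 239, 239, 239, 239, 239, 239, 239, 239, 239, 238, 238, 238, 189, 91, 88, 94, 93]
235 [239, 239, 239, 239, 239, 239, 239, 239, 239, 239, 239, 239, 239, 239, 239, 239, 239, 239, 225, 110, 96, 96, 95, 96, 170]
```

View pics/w4d.png

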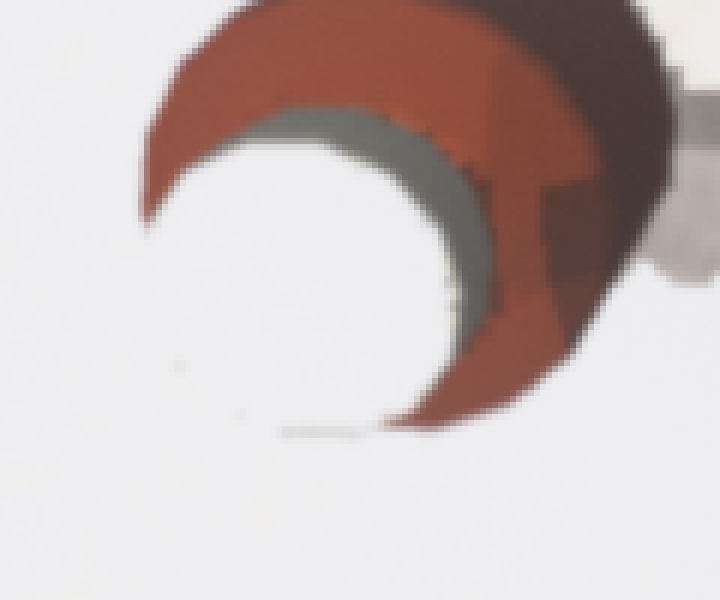

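Slot and lip agree to about 1 mm: the slot is at x 0.6114 and the lip at 0.6126. The jar is at y ≈ -0.1005. I'll correct by that millimetre and lower until the mouth is over the lip.

```bash
python3 -m pendant '[[[0.1,-0.12,1.5,0,0],[0.1,-0.12,3.5,0,0],[0.1,-0.12,4.5,0,0],[0.1,-0.12,5.2,0,0],[0.1,-0.12,5.8,0,0],[0.1,-0.12,6.0,0,0],[0.1,-0.12,6.0,0,0]]]'
python3 w.py w5; python3 - <<'E'
from h import *
s=cam('side');save(s,'side5.png')
cv2.imwrite('pics/s5c.png',cv2.resize(s['image'][130:230,200:310],(660,600),interpolation=cv2.INTER_NEAREST)[:,:,::-1])
E
```

```text
time: 5.95
position: [0.6139, -0.1004, 0.1105]
eef_rot: [-0.705, 0.709, -0.0, 0.0]
ft_force: [0.4, 0.4, -1.1]
width: 0.108
6.0 [ 0.61393996 -0.10044535  0.110666  ] [-0.7282303   0.87715084 -0.96587261] 0.10985560985974313
[[-5.9e-03 -1.0e+00  6.0e-04]
 [-1.0e+00  5.9e-03 -1.0e-04]
 [ 1.0e-04 -6.0e-04 -1.0e+00]]
```

View pics/s5c.png

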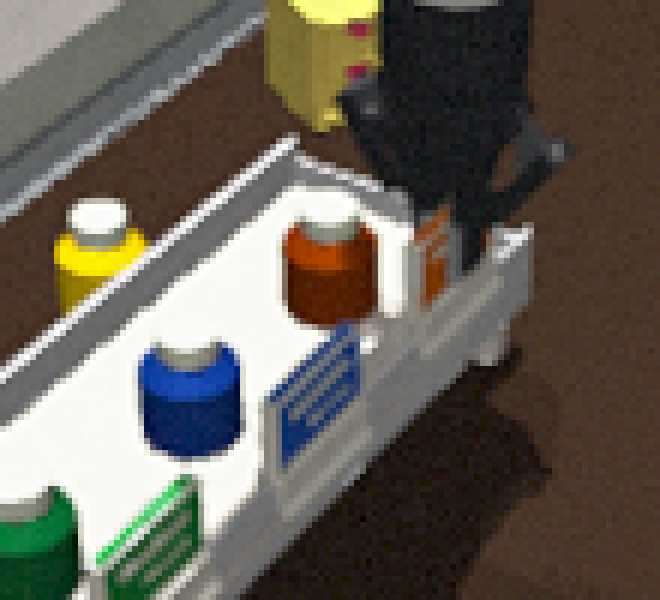

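View pics/w5.png

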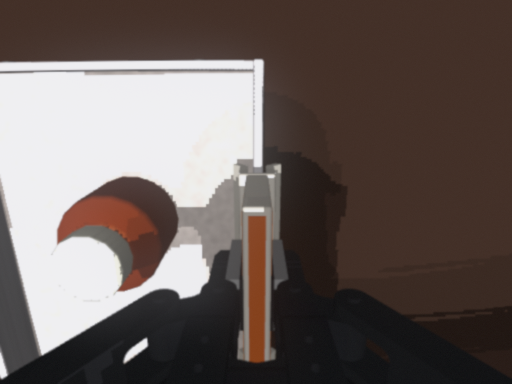

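The lip runs in between the legs (lip at columns 254 to 262, plate at 258) with no force. Next, lower in small steps.

```bash
python3 -m pendant '[[[0,0,0.3,0,0],[0,0,0.6,0,0],[0,0,0.9,0,0],[0,0,1.1,0,0],[0,0,1.2,0,0],[0,0,1.2,0,0]]]' 80
```

```text
time: 6.8
position: [0.6137, -0.1004, 0.0982]
eef_rot: [-0.705, 0.709, 0.0, -0.0]
ft_force: [0.0, 1.1, -1.0]
width: 0.104
```

```bash
python3 -m pendant '[[[0,0,0.1,0,0],[0,0,0.15,0,0],[0,0,0.15,0,0]]]' 80
python3 -m pendant '[[[0,0,0.05,0,0],[0,0,0.1,0,0],[0,0,0.1,0,0]]]' 80
```

```text
time: 7.18
position: [0.6137, -0.1004, 0.0969]
eef_rot: [-0.705, 0.709, -0.0, 0.0]
ft_force: [0.0, 0.4, 0.1]
width: 0.108
time: 7.55
position: [0.6138, -0.1004, 0.0969]
eef_rot: [-0.705, 0.709, -0.0, 0.0]
ft_force: [-3.4, 1.2, 6.6]
width: 0.107
```

```bash
python3 -m pendant '[[[0,0.04,0.05,0,0],[0,0.04,0.08,0,0],[0,0.04,0.08,0,0],[0,0.04,0.08,0,0]]]' 80
python3 -m pendant '[[[0,0,0,0,0],[0,0,0,0,0],[0,0,0,0,0],[0,0,0,0,0],[0,0,0,0,0],[0,0,0,0,0]]]' 80
```

```text
time: 8.05
position: [0.6138, -0.1004, 0.0969]
eef_rot: [-0.705, 0.709, -0.001, 0.001]
ft_force: [-2.8, 1.3, 9.6]
width: 0.109
time: 8.8
position: [0.6138, -0.1004, 0.0969]
eef_rot: [-0.705, 0.709, -0.001, 0.001]
ft_force: [-3.1, 1.9, 9.3]
width: 0.111
```

```bash
python3 -m pendant '[[[0,0,0.03,0,0],[0,0,0.05,0,0],[0,0,0.05,0,0],[0,0,0.05,0,0],[0,0,0.05,0,0],[0,0,0.05,0,0]]]' 80
python3 w.py w6; python3 - <<'E'
from h import *
s=cam('side');save(s,'side6.png');t=cam('top');save(t,'top6.png')
a=cv2.resize(s['image'][130:230,200:310],(440,400),interpolation=cv2.INTER_NEAREST)
w=cv2.imread('pics/w6.png')[:,:,::-1][100:250,180:315]
b=cv2.resize(w,(360,400),interpolation=cv2.INTER_NEAREST)
cv2.imwrite('pics/f6.png',np.hstack([a,b])[:,:,::-1])
for _ in range(1): print(manip.state()['ft_force'])
E
```

```text
time: 9.55
position: [0.6138, -0.1004, 0.0969]
eef_rot: [-0.705, 0.709, -0.001, 0.001]
ft_force: [-4.7, 3.2, 11.9]
width: 0.104
9.6 [ 0.61379603 -0.10044579  0.09689654] [-5.14893877  2.89247268 11.41435531] 0.1077686830172786
[[-5.4e-03 -1.0e+00  2.4e-03]
 [-1.0e+00  5.4e-03 -5.0e-04]
 [ 5.0e-04 -2.4e-03 -1.0e+00]]
[-4.67266514  2.46999156 11.90938296]
```

View pics/f6.png

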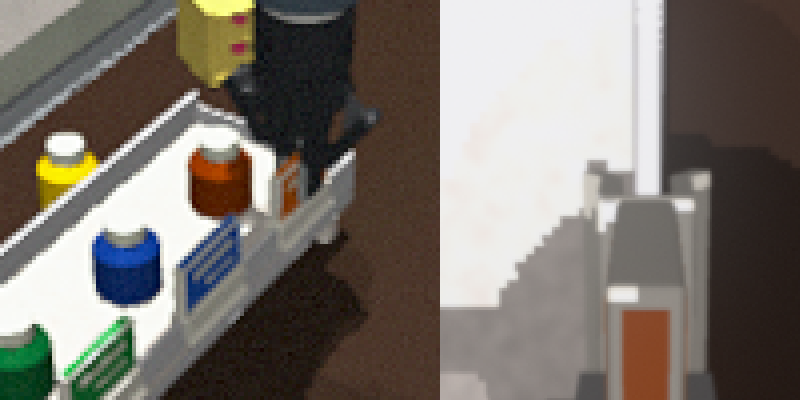

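View pics/top6.png

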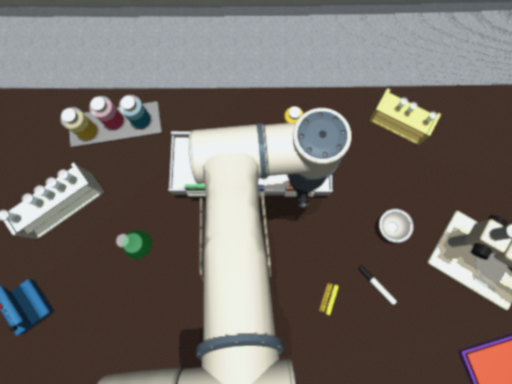

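The lip lies centrally between the legs, and the holder sits level with the blue one. z is steady at 0.0969, so the holder origin is about 0.066, with about 12 N pushing down. Handing in.

```bash
python3 -c "
from bench import manip
print(manip.close_job());s=manip.state();print(s['time'],s['position'],s['ft_force'],s['width'])"
```

```text
the job is handed in; nothing more can be done
None
the job is handed in; nothing more can be done
```

I took the white label holder with the orange card from the bench and pushed it down over the shelf lip in front of the amber jar. I handed the job in at about 9.7 s with the gripper still pressing it home; no verdict was reported.

**Last checks before hand-in:**
- **Height:** the tool stopped at z 0.0969 m and stayed there as I pressed harder. That puts the holder's origin at about 66 mm, which is fully home.
- **Push:** it held steady at about 9.5 N, then about 12 N downward after a small increase. A sideways force of about 5 N remained, probably from light contact with one slot wall.
- **Sideways position:** the holder's middle is at y ≈ -0.100. The two camera estimates of the jar disagreed slightly, -0.099 from the top and -0.1025 from the wrist, both well inside 15 mm.
- **Across the lip:** the lip's position also differed by about 1 mm between the top and wrist views. The final wrist picture shows the lip between the two legs.
- **Other objects:** nothing appeared shifted in the last side and top pictures. The arm hid the amber and blue jars, and the petri dish, in the top view. The jars were visible from the side, but I had no view of the dish in the last pictures I looked at.

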